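Shim the rocking balance

ROBOT

A 6-joint arm with a two-finger parallel gripper is mounted at the origin on a cart in front of the work surface, level with it; the furniture and walls round the work are solid. World frame = base frame: x ahead of the robot, y to its left, z up, the work surface at z = 0. Lengths are in mm, angles in degrees, forces in N, time in s.
With the tool pointing down it reaches from about 275 to 1000 mm from the base axis. Payload 8.4 kg.
Tool frame: the origin (TCP) lies at the very end of the fingers, on their centre line; the grasp point (between the pads) lies 19 mm behind it (ctrl.hold_point_z is the distance from the TCP to the grasp point, in mm); z points along the fingers, y is the line along which they close (so a half turn about z gives the same grasp; the last joint's range is limited). The gripper opens to 85 mm and grips with 20 to 120 N. Pads are 22 mm wide; open, the fingers measure 114 mm over their backs; the gripper's body (76 mm by 85 mm) begins 54 mm behind the grasp point. The pads swing forward as they close: fully open they stand 13 mm farther back than shut.
Start: joints at [-65.684, 20.225, 93.587, -0, 66.188, -0.138], TCP at [258.724, -568.937, 231.281] pointing down, gripper open.
Joint ranges: [-150.9, 150.9], [-52.94, 120.26], [3.33, 152.33], [-74.26, 254.26], [0, 154.13], [-172.89, 172.89]. Speed limits (degrees/s): [127.2, 127.2, 159.86, 180, 180, 180].

INTERFACE

Orientations are given as [roll, pitch, yaw] about the fixed x, y, z axes, in that order (R = Rz(yaw) Ry(pitch) Rx(roll)).
In Python, from station import readout, cams, workorder, ctrl gives the robot as it stands.
- The arm moves only by the tool step_arm, never from a script. Its argument "plan" is a list of rows, each a list of 3 entries, a list of its own where there are three numbers: the opening, from 0 (shut) to 1 (fully open), then the shift along the tool's x, y, z in mm, then the turn about the tool's z in degrees. In form: [[jaw, [tx, ty, tz], spin], ...]. A call has 1 to 12 rows; each row shifts and turns the commanded pose from where the row before left it, along the tool's axes as they then stand; what a row does not reach is not made up. A row lasts 1/12 s, in which the tool goes at most 41.7 mm and 7.16 degrees, less where a joint would pass 70% of its speed; a pose out of reach is approached as far as the arm can. A call with a gripper value outside its range is refused whole. The fingers move at their own pace and stop on an object; the grip force is fixed at half the most. Time passes only in rows, so rows that do not move let the fingers close. It gives the time, the measured TCP pose, the force, the opening and the grip force at its end, in the units of the state.
- readout.sense(): the state, without advancing time (a new reading comes with each control period).
- cams.capture(name): name is "side" or "top"; returns (picture, depth): 480x640x3 uint8, red, green, blue; 480x640 float32, mm along the optical axis (not along the pixel's ray), 0 where there is no reading.
- cams.get_calibration(name): a dict with "camera_matrix" (3x3 intrinsics, pixels), "R" (3x3) and "t" (3): a world point X has camera coordinates R X + t. Camera axes: x right, y down, z forward; pixel columns grow to the right and rows downward; lengths in mm; the calibration is good to about 2 mm. A picture is of the moment at which its call begins. get_calibration takes no time and is no camera call.
- workorder.close_job(): hands the job in; it is judged then, once.
The state is a dict: "time_s": time; "joint_positions": joint angles; "qvel": joint speeds; "joint_efforts": joint torques, N m; "position": TCP position; "eef_rot": TCP orientation; "ft_force": force on the tool from outside, world axes, zero at the start; "torque": the same for the moment, N m; "width": finger opening in mm; "grip_force": force on a finger pad.
Only numpy, scipy, OpenCV 4.12 (cv2) and the standard library are available. Lean on these libraries where they do the work, as an engineer would, in place of code of your own. Each camera call takes 0.05 s, during which the arm holds its last target. There are 200 camera calls.

TASK

The small laboratory balance rocks because the rubber pad of its front right foot is missing. With the fingertips, push the yellow wedge, thin end first, under that foot until it just fills the gap and the balance stands level, then press down firmly (some 10 N) on the corner of the housing above that foot to show that it no longer rocks, and come away, leaving the wedge in place. Pick nothing up, do not lift the wedge or the balance or shove the balance along, and leave the jar, vial, bottle and pen where they are.

Things in the scene. Friction and masses are not known exactly. Their poses are not given: they have to be found in the camera images.
- balance: loose balance, 2.5 kg, grey and white housing 160 (x) by 200 (y) mm, from z = 18 to 48 mm, steel pan 112 mm across on top to z = 57, centre x = +22. Origin on the worktop under its centre; x to its rear (display in front, -x), y to its left, z up. Feet 20 mm across at x = +-60, y = +-80 mm: three black, 18 mm high; the front right (-60, -80) a bare steel stub that hangs 8 mm above the worktop
- short_foot (a point): centre of the underside of the steel stub foot (20 mm across), 8 mm above the worktop, axes as the balance. The balance leans lightly off it, so stands level at first; unshimmed, some 3 N on that corner rocks it down 8 mm (5 degrees) about the diagonal of the next two feet, 96 mm away. The wedge goes under it from the balance's right side, along the balance's +y
- press_corner (a point): top face of the housing straight above the stub foot, 48 mm above the worktop, 20 mm in from both edges: the spot to press, clear of pan and keys
- wedge: loose yellow plastic wedge with orange ribs, 60 g, 110 mm long (x), 50 mm wide (y). Origin on its underside, half-way along; x points to its thin end, z up. The ramp is 2 mm thick at the thin end (x = +55 mm) and rises evenly to 15 mm at x = -41 mm; behind it is a push block. It lies to the right of the balance, thin end roughly toward the stub foot
- wedge_back (a point): centre of the wedge's upright rear face (50 mm wide, 24 mm high; at x = -55 mm, 12 mm up), the face to push on, axes as the wedge. The ramp first touches the stub when the foot's centre is 76 mm ahead of this face (21 mm ahead of the wedge's origin); each further 7.4 mm lifts the foot 1 mm. Friction keeps the wedge where it is left
- sample_jar: bystander: glass sample jar with black cap, 45 mm across, 61 mm high; origin under its centre
- vial: bystander: small vial with yellow content and black cap, 22 mm across, 56 mm high; origin under its centre
- amber_bottle: bystander: small amber bottle with yellow cap, 32 mm across, 77 mm high; origin under its centre
- pen: bystander: black pen lying flat, 146 mm long along its y, 12 mm thick; origin under its middle

How it is judged (in metres and radians):
On the way:
1. the fingers press the housing down over the shimmed foot with more than 4 N, the wedge carries more than 2 N of it, and the balance stays within 1 degree of level (contact force between the fingers and balance above 4 N and contact force between wedge and balance above 2 N and angle between balance's own z axis and vertical below 0.0175 rad and x of short_foot in the frame of wedge between 0.006 and 0.036 m and y of short_foot in the frame of wedge between -0.02 and 0.02 m), for 0.2 s.
At the end, for the whole second after the job is handed in: The balance stands within 1 degree of level (it did not rock by more than that when pressed), the foot's centre is over the wedge's ramp (between x = +6 and +36 mm of the wedge, within 20 mm of its middle line), the wedge lies flat on the worktop and everything is at rest (angle between balance's own z axis and vertical below 0.0175 rad and x of short_foot in the frame of wedge between 0.006 and 0.036 m and y of short_foot in the frame of wedge between -0.02 and 0.02 m and height (world z) of balance below 0.006 m and angle between wedge's own z axis and vertical below 0.035 rad and linear speed of each of balance, wedge below 0.01 m/s); the robot touches nothing.
It fails at once if the wedge is lifted or stood on edge (height (world z) of wedge above 0.012 m or angle between wedge's own z axis and vertical above 0.25 rad).
It fails at once if the balance is lifted or tipped (height (world z) of balance above 0.012 m or angle between balance's own z axis and vertical above 0.14 rad).
It fails at once if the balance is shoved more than 30 mm along (distance of balance from where it was at the start of the episode above 0.03 m).
It fails at once if the jar, vial, bottle or pen is moved by more than 25 mm (distance of any of sample_jar, vial, amber_bottle, pen from where it was at the start of the episode above 0.025 m).
It also fails if it takes over 48 s, if anything falls off the work surface, if the arm or the gripper's body presses on something with over 40 N, if the wrist force passes 120 N, or if a joint passes its speed limit or range.

## Working session

There is one attempt and no reset: what is moved stays moved. The work goes in short steps, Python scripts to look and compute and a tool call to move; the robot and the scene stay as the last step left them, time stands still between calls to the robot, and variables do not carry over. Pictures are saved under pics/ and viewed, at most 10 in all, crops included, and the job is handed in when it is done.

Besides the shell and the picture viewer there is one more tool, called as name(argument=value, ...) on one line, values as JSON. step_arm: Moves the arm, as the interface text tells. Its arguments: {"type":"object","properties":{"plan":{"type":"array","items":{"type":"array"}}},"required":["plan"]}

```bash
mkdir -p pics; cat > h.py <<'E'
import numpy as np, cv2
from station import readout, cams, workorder, ctrl
def shot(n,f):
    p,d=cams.capture(n); cv2.imwrite('pics/'+f,cv2.cvtColor(p,cv2.COLOR_RGB2BGR)); np.save('pics/'+f[:-4]+'.npy',d); return p,d
def cal(n):
    c=cams.get_calibration(n); return np.array(c['camera_matrix']),np.array(c['R']),np.array(c['t']).ravel()
def ray(n,uv,z):
    K,R,t=cal(n); uv=np.atleast_2d(uv).astype(float)
    d=(R.T@np.linalg.inv(K)@np.c_[uv,np.ones(len(uv))].T).T; o=-R.T@t
    return o+d*((z-o[2])/d[:,2])[:,None]
def cloud(n,d):
    K,R,t=cal(n); v,u=np.mgrid[:480,:640]
    c=np.stack([(u-K[0,2])/K[0,0]*d,(v-K[1,2])/K[1,1]*d,d],-1)
    return (c-t)@R
E
python3 - <<'E'
from h import *
for n in('top','side'):
    shot(n,n+'0.png'); K,R,t=cal(n); print(n,(-R.T@t).round(),R[2].round(2),K[0,0])
s=readout.sense(); print(s)
E
```

```text
top [ 415.   19. 1059.] [ 0.09 -0.02 -1.  ] 439.2610520345342
side [  537. -1126.   765.] [-0.04  0.85 -0.53] 624.0010894691278
{'time_s': 0.1, 'joint_positions': array([-6.56828438e+01,  2.02597892e+01,  9.36235753e+01,  1.01376967e-03,
        6.61884386e+01, -1.37326442e-01]), 'qvel': array([ 0.09615059, -0.00817939, -0.10907387,  0.02810921, -0.01523222,
        0.07884823]), 'joint_efforts': array([-1.32443336e-03, -6.06354690e+01, -3.42820859e+01, -1.16565507e-04,
        3.95071445e-03, -5.67568605e-06]), 'position': array([ 258.56575975, -568.54666096,  230.63216294]), 'eef_rot': array([-1.79928199e+02, -1.09905668e-03,  2.44540720e+01]), 'ft_force': array([-0.43866522,  0.40870274, -0.95008079]), 'torque': array([-0.01420001, -0.02898556, -0.02790237]), 'grip_force': 0.0, 'width': 84.94914928652362}
```

View pics/top0.png

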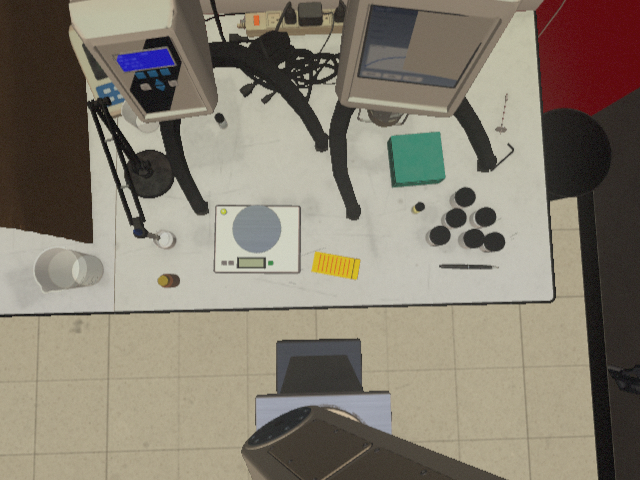

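View pics/side0.png

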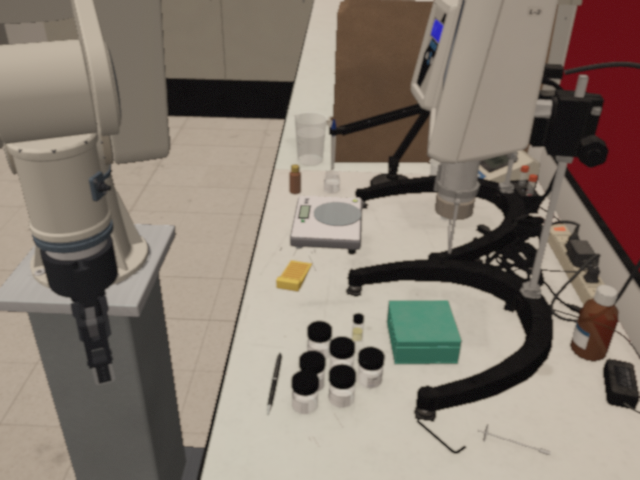

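The top view shows the balance at about (257,239) with its display facing the robot. The yellow wedge is at about (336,265), thin end to the left (+y), and the stub corner is near (290,265). The side view confirms this layout, with nothing between the wedge and the foot.

```bash
python3 - <<'E'
from h import *
p=cv2.cvtColor(cv2.imread('pics/top0.png'),cv2.COLOR_BGR2HSV); d=np.load('pics/top0.npy'); C=cloud('top',d)
m=cv2.inRange(p,(12,120,120),(38,255,255)); m[:, :305]=0;m[:,370:]=0;m[:245]=0;m[285:]=0
c=max(cv2.findContours(m,0,2)[0],key=cv2.contourArea); r=cv2.minAreaRect(c); print('wedge rect',r)
b=cv2.boxPoints(r); print(b); 
for z in (2,12,24): print(z,ray('top',b,z)[:,:2].round(1).tolist())
P=C[m>0]; print('z pct',np.percentile(P[:,2],[5,50,95]),'mean',P.mean(0))
# profile along y
for y in range(int(P[:,1].min()),int(P[:,1].max()),8):
    q=P[(P[:,1]>=y)&(P[:,1]<y+8)]
    if len(q): print(y,len(q),q.mean(0).round(1),q[:,0].min().round(1),q[:,0].max().round(1))
# balance: depth points z 40..70
B=np.zeros((480,640),np.uint8); B[((C[...,2]>38)&(C[...,2]<70))]=255; B[:195]=0;B[285:]=0;B[:,:205]=0;B[:,310:]=0
c=max(cv2.findContours(B,0,2)[0],key=cv2.contourArea); r=cv2.minAreaRect(c); print('bal',r)
q=ray('top',cv2.boxPoints(r),48); print(q.round(1), np.linalg.norm(q-np.roll(q,1,0),axis=1), q.mean(0))
print('table z',np.median(C[285:295,200:300,2]))
im=cv2.imread('pics/top0.png')[190:300,200:380]; cv2.imwrite('pics/c0.png',cv2.resize(im,None,fx=4,fy=4,interpolation=2))
E
```

```text
wedge rect ((335.4679870605469, 265.1759948730469), (46.420780181884766, 20.571828842163086), 10.304845809936523)
[[310.792   271.14398]
 [314.472   250.90399]
 [360.14398 259.208  ]
 [356.464   279.448  ]]
2 [[440.2, 22.6], [488.7, 12.6], [466.1, -97.1], [417.6, -86.7]]
12 [[439.9, 22.5], [488.0, 12.7], [465.6, -96.0], [417.6, -85.7]]
24 [[439.6, 22.5], [487.1, 12.8], [465.0, -94.7], [417.6, -84.5]]
z pct [ 2.09429735 10.11229292 24.22494121] mean [452.58476732 -36.6413062   14.24943302]
-92 51 [449.6 -87.3  24. ] 425.7 465.7
-84 72 [442.9 -79.8  22. ] 418.7 469.4
-76 78 [445.1 -72.   15.7] 421.2 469.2
-68 65 [446.2 -64.   13.7] 421.5 471.9
-60 74 [449.6 -56.1  12.6] 424.1 472.0
-52 71 [449.  -47.9  11.9] 426.6 474.5
-44 66 [453.3 -40.1  10.4] 426.9 477.6
-36 78 [452.9 -31.9   9.5] 429.4 477.5
-28 62 [455.6 -23.8   8.3] 432.0 480.2
-20 70 [458.6 -16.2   6.9] 432.3 483.1
-12 76 [457.2  -7.9   6.3] 434.8 483.1
-4 60 [4.61e+02 1.00e-01 4.60e+00] 437.4 485.5
4 73 [463.9   7.8   3.8] 437.7 485.9
12 47 [451.7  15.6  70.1] 415.2 478.9
20 1 [442.9  22.    1.2] 442.9 442.9
bal ((257.0, 239.0), (85.99998474121094, 67.99998474121094), -0.0)
[[440.1 243.7  48. ]
 [597.4 243.2  48. ]
 [593.3  44.1  48. ]
 [435.4  47.3  48. ]] [196.45384659 157.27223551 199.12200149 157.88789873] [516.55685668 144.57169285  48.        ]
table z 0.5499530093293554
```

View pics/c0.png

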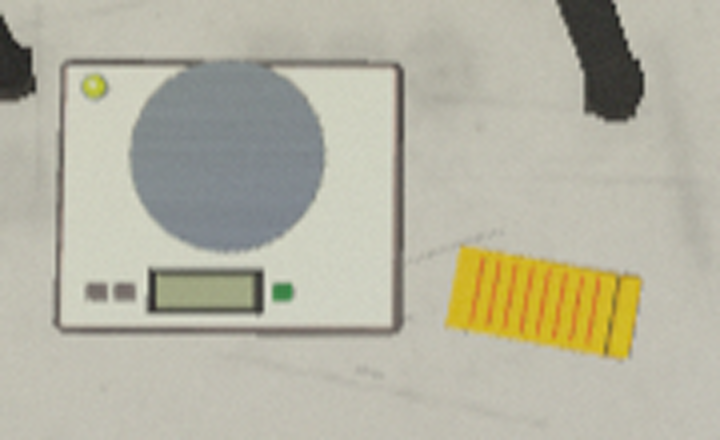

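The balance is at about (516.5, 144.6) with yaw near -2°, so the stub is at about (454, 67). The wedge's rear face is at (441, -90) with a heading of 77.8°. Its measured length is 109.7 mm, which matches the given 110. I'll move to a point behind the wedge first.

step_arm(plan=[[0.25,[28.1,-27,0],0],[0.25,[28.1,-27,0],0],[0.25,[28.1,-27,0],0],[0.25,[28.1,-27,0],0],[0.25,[28.1,-27,0],0],[0.25,[28.1,-27,0],0],[0.25,[28.1,-27,0],0],[0.25,[28.1,-27,0],0],[0.25,[28.1,-27,0],0],[0.25,[28.1,-27,0],0],[0.25,[28.1,-27,0],0],[0.25,[28.1,-27,0],0]])

```text
time_s: 1.1
position: [431.7, -132.5, 231.3]
eef_rot: [180.0, -0.0, 24.4]
ft_force: [0.6, -0.4, 0.5]
width: 21.4
grip_force: 0.0
```

step_arm(plan=[[0.25,[0,0,20],-6.67],[0.25,[0,0,20],-6.67],[0.25,[0,0,20],-6.67],[0.25,[0,0,20],-6.67],[0.25,[0,0,20],-6.67],[0.25,[0,0,20],-6.67],[0.25,[0,0,20],-6.67],[0.25,[0,0,20],-6.67],[0.25,[0,0,0],0],[0.25,[0,0,0],0]])

```text
time_s: 1.93
position: [430.7, -134.1, 70.7]
eef_rot: [-179.8, -0.0, 77.6]
ft_force: [0.4, -0.0, 0.8]
width: 21.4
grip_force: 0.0
```

```bash
python3 - <<'E'
from h import *
# refine balance edges: white/grey housing lines from height mask boundary
p,d=shot('top','top1.png'); d=np.load('pics/top0.npy'); C=cloud('top',d); Z=C[...,2]
s=readout.sense(); print(s['position'],s['eef_rot'],s['width'])
B=(Z>25)&(Z<70)
cols=range(225,292); rows=range(212,266)
f=ray('top',[(c,np.where(B[240:285,c])[0].max()+240.5) for c in cols],48)
r=ray('top',[(np.where(B[w,280:310])[0].max()+280.5,w) for w in rows],48)
l=ray('top',[(np.where(B[w,200:240])[0].min()+199.5,w) for w in rows],48)
k=ray('top',[(c,np.where(B[195:240,c])[0].min()+194.5) for c in cols],48)
pf=np.polyfit(f[:,1],f[:,0],1);pk=np.polyfit(k[:,1],k[:,0],1);pr=np.polyfit(r[:,0],r[:,1],1);pl=np.polyfit(l[:,0],l[:,1],1)
print('front',pf,'back',pk,'right',pr,'left',pl)
# wedge fingers picture: side
shot('side','side1.png'); im=cv2.imread('pics/side1.png')[170:320,230:430]; cv2.imwrite('pics/c1.png',cv2.resize(im,None,fx=4,fy=4,interpolation=2))
E
```

```text
[ 431.53070251 -134.41101285   71.56328818] [-1.79958917e+02 -4.80662235e-03  7.75767702e+01] 21.23604178072572
front [2.40039094e-02 4.33139516e+02] back [4.24715541e-02 5.89265836e+02] right [-2.01970898e-02  5.49359647e+01] left [1.03380992e-04 2.44105639e+02]
```

View pics/c1.png

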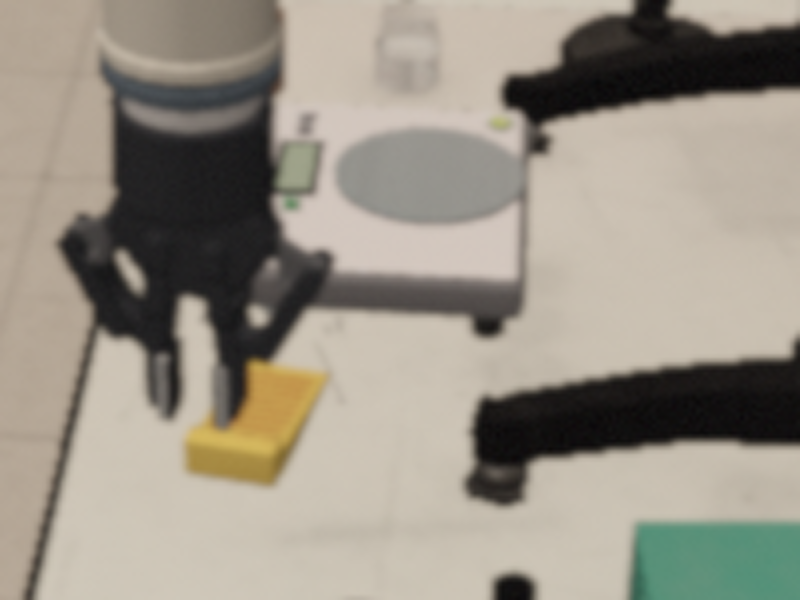

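The fingers are above and behind the wedge, about 21 mm apart, and centred on its rear face (crop around (230,460)). Next I lower them, approach, and push the first part of the arc.

step_arm(plan=[[0.25,[0,0,20],0],[0.25,[0,0,20],0],[0.25,[0,0,18],0],[0.25,[0,0,6.5],0],[0.25,[0,0,0],0],[0.25,[8,0,0],0],[0.25,[8,0,0],0],[0.25,[8,0,0],0],[0.25,[4,0,0],0],[0.25,[4,0,0],0],[0.25,[0,0,0],0]])

```text
time_s: 2.95
position: [438.7, -102.3, 7.2]
eef_rot: [180.0, -0.0, 77.9]
ft_force: [0.8, 0.9, -0.6]
width: 21.3
grip_force: 0.0
```

step_arm(plan=[[0.25,[4,0,0],0],[0.25,[4,0,0],-0.5],[0.25,[4,0,0],-0.5],[0.25,[4,0,0],-0.5],[0.25,[4,0,0],-0.5],[0.25,[4,0,0],-0.5],[0.25,[4,0,0],-0.5],[0.25,[4,0,0],-0.5],[0.25,[4,0,0],-0.5],[0.25,[4,0,0],-0.5],[0.25,[4,0,0],-0.5],[0.25,[0,0,0],0]])

```text
time_s: 3.95
position: [446.1, -59.2, 6.8]
eef_rot: [-180.0, -0.0, 82.9]
ft_force: [-0.8, 0.5, 0.3]
width: 21.3
grip_force: 0.0
```

```bash
python3 - <<'E'
from h import *
s=readout.sense(); print(s['position'],s['eef_rot'],s['ft_force'])
shot('top','top2.png'); shot('side','side2.png'); 
a=cv2.imread('pics/top2.png')[200:300,240:380]; b=cv2.imread('pics/side2.png')[190:310,240:390]
a=cv2.resize(a,(400,286),interpolation=2); b=cv2.resize(b,(400,320),interpolation=2); a=cv2.copyMakeBorder(a,0,34,0,0,0)
cv2.imwrite('pics/c2.png',np.hstack([a,b]))
E
```

```text
[446.07205465 -59.18138193   6.75303432] [-1.79994424e+02 -5.21775849e-03  8.28839067e+01] [-0.78263959  0.47082375  0.29249211]
```

View pics/c2.png

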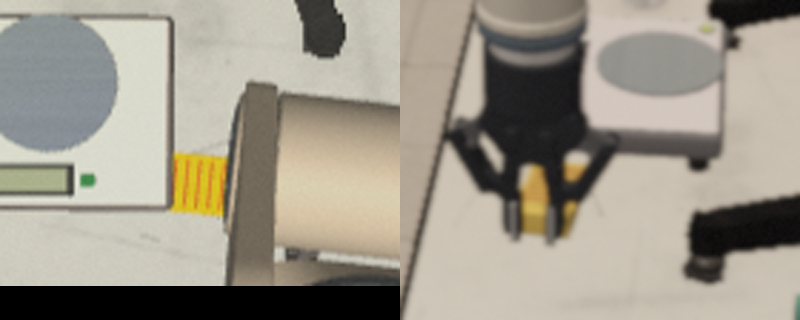

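The wedge is following: its thin end is now under the housing edge (crop x≈175). In the side view both fingers are flat on its rear face. I'll check its centreline against the foot.

```bash
cat >> h.py <<'E'
def edges(f,c0,c1):
    p=cv2.cvtColor(cv2.imread('pics/'+f),cv2.COLOR_BGR2HSV); m=cv2.inRange(p,(12,120,120),(38,255,255))[:290]
    m[:245]=0; C=cloud('top',np.load('pics/'+f[:-4]+'.npy')); A=[]
    for c in range(c0,c1):
        v=np.where(m[:,c])[0]
        if len(v)<10: continue
        z=np.median(C[v,c,2]); q=ray('top',[(c,v.min()-.5),(c,v.max()+.5)],z); A.append([q[:,1].mean(),q[:,0].mean(),abs(np.diff(q[:,0])[0]),z])
    A=np.array(A); k=np.polyfit(A[:,0],A[:,1],1); print(f,'heading',90-np.degrees(np.arctan(k[0])),'x at foot y=65.6',np.polyval(k,65.6),'width',np.median(A[:,2]))
    for a in A[::4]: print(a.round(1))
E
python3 - <<'E'
from h import *
edges('top0.png',318,355); edges('top2.png',302,317)
E
```

```text
top0.png heading 77.85186490910566 x at foot y=65.6 474.7268896472586 width 49.98644655799296
[  4.8 461.7  50.5   3.7]
[ -4.7 459.   50.4   5.6]
[-14.3 457.5  47.9   7.3]
[-23.7 456.   50.2   9.2]
[-33.2 453.4  50.2   9.3]
[-42.6 450.7  50.1  10.9]
[-52.1 449.3  47.6  12. ]
[-61.5 447.8  50.   13.2]
[-70.9 445.2  49.9  14.7]
[-79.5 442.3  49.5  23. ]
top2.png heading 83.25516829690383 x at foot y=65.6 461.8715305197574 width 47.91013083766603
[ 43.2 458.9  47.9   5.4]
[ 33.6 458.6  47.9   6.7]
[ 24.1 457.2  50.3   6.7]
[ 14.5 455.7  47.8   8.8]
```

step_arm(plan=[[0.25,[4,0,0],-0.5],[0.25,[4,0,0],-0.5],[0.25,[4,0,0],-0.5],[0.25,[4,0,0],-0.5],[0.25,[4,0,0],-0.5],[0.25,[4,0,0],-0.5],[0.25,[4,0,0],-0.5],[0.25,[4,0,0],-0.5],[0.25,[0,0,0],0]])

```text
time_s: 4.8
position: [449.1, -27.3, 6.8]
eef_rot: [-180.0, -0.0, 86.9]
ft_force: [-0.8, 0.2, -0.6]
width: 21.7
grip_force: 0.0
```

step_arm(plan=[[0.25,[1,0,0],0],[0.25,[1,0,0],0],[0.25,[0,0,0],0]])

```text
time_s: 5.05
position: [449.2, -25.9, 6.8]
eef_rot: [180.0, -0.0, 86.8]
ft_force: [-0.0, 0.6, -0.4]
width: 21.4
grip_force: 0.0
```

step_arm(plan=[[0.25,[1,0,0],0],[0.25,[1,0,0],0],[0.25,[0,0,0],0]])

```text
time_s: 5.3
position: [449.3, -23.9, 6.8]
eef_rot: [-180.0, -0.0, 86.8]
ft_force: [-0.8, -0.5, -0.6]
width: 21.3
grip_force: 0.0
```

```bash
python3 - <<'E'
from h import *
s=readout.sense(); print(s['position'],s['eef_rot'],s['ft_force'])
shot('top','top3.png'); edges('top3.png',302,312)
E
```

```text
[449.29936522 -23.94960468   6.78135157] [-1.79999060e+02 -1.91620624e-03  8.68040313e+01] [-0.82324791 -0.50898991 -0.57316443]
top3.png heading 5.717884218997156 x at foot y=65.6 875.2725291618358 width 26.074280406377852
[ 22.  440.2  26.1  13.9]h.py:22: RankWarning: Polyfit may be poorly conditioned
  A=np.array(A); k=np.polyfit(A[:,0],A[:,1],1); print(f,'heading',90-np.degrees(np.arctan(k[0])),'x at foot y=65.6',np.polyval(k,65.6),'width',np.median(A[:,2]))
```

step_arm(plan=[[0.25,[1,0,0],0],[0.25,[1,0,0],0],[0.25,[0,0,0],0]])

```text
time_s: 5.6
position: [449.4, -21.9, 6.8]
eef_rot: [180.0, -0.0, 86.8]
ft_force: [0.2, 0.6, 0.2]
width: 21.3
grip_force: 0.0
```

step_arm(plan=[[0.25,[1,0,0],0],[0.25,[1,0,0],0],[0.25,[0,0,0],0]])

```text
time_s: 5.85
position: [449.6, -19.8, 6.8]
eef_rot: [180.0, -0.0, 86.8]
ft_force: [0.3, 0.4, 0.2]
width: 21.2
grip_force: 0.0
```

step_arm(plan=[[0.25,[1,0,0],0],[0.25,[0,0,0],0]])

```text
time_s: 6.02
position: [449.6, -18.9, 6.8]
eef_rot: [-180.0, -0.0, 86.8]
ft_force: [0.6, -0.3, 1.0]
width: 21.3
grip_force: 0.0
```

```bash
python3 - <<'E'
from h import *
F=[]
for i in range(4):
    p,d=shot('top','top4.png'); F.append(readout.sense()['ft_force'])
print(np.mean(F,0),readout.sense()['position'])
def right(f):
    Z=cloud('top',np.load('pics/'+f))[...,2]; B=(Z>40)&(Z<70)
    q=[(np.where(B[w,280:310])[0].max()+280.5,w) for w in range(212,252)]
    pl=Z[225:255,225:290]; return ray('top',q,48)[:,1].mean(), np.median(Z[262:268,285:295]),np.median(Z[262:268,222:230])
for f in('top0.npy','top1.npy','top4.npy'): print(f,right(f))
E
```

```text
[0.48878627 0.19399293 0.08779192] [449.58491729 -18.98482178   6.78102815]
top0.npy (np.float64(46.054447808582), np.float64(47.88855191648937), np.float64(49.428701312137306))
top1.npy (np.float64(45.76571008847783), np.float64(48.55588338668278), np.float64(48.9620957831117))
top4.npy (np.float64(51.5320004379191), np.float64(48.15474143909806), np.float64(48.875413816627415))
```

```bash
python3 - <<'E'
from h import *
for f in('top0.npy','top4.npy'):
    Z=cloud('top',np.load('pics/'+f))[...,2]; B=(Z>40)&(Z<70)
    print(f,[np.where(B[w,280:310])[0].max()+280 for w in range(208,262,4)],[np.where(B[w,200:240])[0].min()+200 for w in range(210,262,6)])
a=cv2.imread('pics/top4.png')[195:295,220:360]; shot('side','side4.png'); b=cv2.imread('pics/side4.png')[190:310,240:390]
a=cv2.resize(a,(400,286),interpolation=2); b=cv2.resize(b,(400,320),interpolation=2); a=cv2.copyMakeBorder(a,0,34,0,0,0)
cv2.imwrite('pics/c4.png',np.hstack([a,b]))
E
```

```text
top0.npy [np.int64(300), np.int64(299), np.int64(300), np.int64(300), np.int64(299), np.int64(298), np.int64(298), np.int64(300), np.int64(299), np.int64(299), np.int64(299), np.int64(299), np.int64(299), np.int64(299)] [np.int64(200), np.int64(215), np.int64(215), np.int64(215), np.int64(215), np.int64(215), np.int64(215), np.int64(215), np.int64(215)]
top4.npy [np.int64(300), np.int64(300), np.int64(300), np.int64(299), np.int64(299), np.int64(299), np.int64(297), np.int64(295), np.int64(294), np.int64(294), np.int64(293), np.int64(293), np.int64(293), np.int64(293)] [np.int64(200), np.int64(215), np.int64(215), np.int64(215), np.int64(215), np.int64(215), np.int64(214), np.int64(214), np.int64(214)]
```

View pics/c4.png

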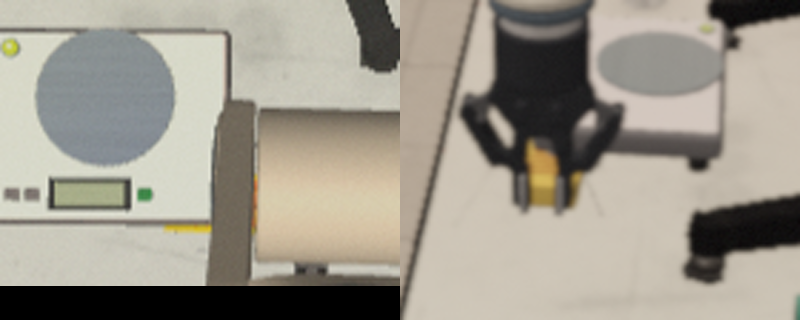

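The balance hasn't moved and the wedge is centred under the corner. A thin yellow strip shows in front of the housing, ending at pixel x≈278. I'll use that as a direct measure of the thin end.

```bash
python3 - <<'E'
from h import *
p=cv2.cvtColor(cv2.imread('pics/top4.png'),cv2.COLOR_BGR2HSV); m=cv2.inRange(p,(15,90,90),(38,255,255))[265:285,260:305]
print([(c+260,(np.where(m[:,c])[0].min()+265,np.where(m[:,c])[0].max()+265)) for c in range(45) if m[:,c].any()])
print(ray('top',[(277,276.5),(278,276.5),(278,273.5)],2), ray('top',[(293,276.5)],5))
m=cv2.inRange(cv2.cvtColor(cv2.imread('pics/side4.png'),cv2.COLOR_BGR2HSV),(12,110,80),(38,255,255)); m[:240]=0;m[275:]=0;m[:,:280]=0;m[:,310:]=0
v,u=np.where(m); print(u.min(),u.max(),v.min(),v.max()); print('rear bottom',ray('side',[(291,v.max()+.5),(300,v.max()+.5)],0))
E
```

```text
[(277, (np.int64(274), np.int64(274))), (278, (np.int64(273), np.int64(275))), (279, (np.int64(273), np.int64(275))), (280, (np.int64(273), np.int64(275))), (281, (np.int64(273), np.int64(275))), (282, (np.int64(273), np.int64(275))), (283, (np.int64(273), np.int64(275))), (284, (np.int64(273), np.int64(275))), (285, (np.int64(273), np.int64(275))), (286, (np.int64(273), np.int64(275))), (287, (np.int64(273), np.int64(275))), (288, (np.int64(273), np.int64(275))), (289, (np.int64(273), np.int64(275))), (290, (np.int64(273), np.int64(275))), (291, (np.int64(273), np.int64(275))), (292, (np.int64(273), np.int64(275))), (293, (np.int64(273), np.int64(275)))]
[[429.29390052 103.76953795   2.        ]
 [429.23617964 101.3790103    2.        ]
 [436.40679028 101.26614273   2.        ]] [[428.33238005  65.36290145   5.        ]]
287 307 243 266
rear bottom [[ 4.42337010e+02 -4.89801501e+00  1.13686838e-13]
 [ 4.61889468e+02 -3.58115929e+00  0.00000000e+00]]
```

step_arm(plan=[[0.25,[1,0,0],0],[0.25,[0,0,0],0]])

```text
time_s: 6.43
position: [449.7, -18.0, 6.8]
eef_rot: [180.0, 0.0, 86.8]
ft_force: [0.0, -0.7, 1.1]
width: 21.2
grip_force: 0.5
```

step_arm(plan=[[0.25,[1,0,0],0],[0.25,[0,0,0],0]])

```text
time_s: 6.6
position: [449.7, -17.1, 6.8]
eef_rot: [-180.0, 0.0, 86.8]
ft_force: [-0.0, -4.2, -0.7]
width: 21.4
grip_force: 1.9
```

step_arm(plan=[[0.25,[0.5,0,0],0],[0.25,[0,0,0],0]])

```text
time_s: 6.77
position: [449.7, -16.8, 6.8]
eef_rot: [-180.0, 0.0, 86.8]
ft_force: [0.1, -5.7, 0.8]
width: 21.4
grip_force: 2.7
```

The push force rose to 5.7 N against the foot, so the gap is filled. Now I back off, rise, close the fingers and move over the corner.

step_arm(plan=[[0.25,[-2,0,0],0],[0.25,[-8,0,0],0],[0.25,[-20,0,0],0],[0.25,[0,0,-25],0],[0.25,[0,0,-35],0],[0,[0,0,-35],0],[0,[0,0,-5],0],[0,[0,0,0],0]])

```text
time_s: 7.43
position: [449.8, -47.0, 109.0]
eef_rot: [179.7, 0.0, 86.8]
ft_force: [-0.1, -0.1, 0.2]
width: -0.1
grip_force: 0.0
```

step_arm(plan=[[0,[30,0,0],0],[0,[30,0,0],0],[0,[30,0,0],0],[0,[22.5,0,0],0],[0,[0,0,20],0],[0,[0,0,20],0],[0,[0,0,8],0],[0,[0,0,0],0]])

```text
time_s: 8.1
position: [451.9, 65.5, 56.2]
eef_rot: [-179.7, 0.1, 86.8]
ft_force: [0.2, -0.8, 0.0]
width: -0.1
grip_force: 0.0
```

step_arm(plan=[[0,[0,0,4],0],[0,[0,0,3],0],[0,[0,0,1],0],[0,[0,0,0],0]])

```text
time_s: 8.43
position: [454.6, 65.7, 51.0]
eef_rot: [180.0, -0.0, 86.8]
ft_force: [0.6, -0.2, 1.2]
width: -0.0
grip_force: 0.0
```

step_arm(plan=[[0,[0,0,1],0],[0,[0,0,1],0],[0,[0,0,0],0],[0,[0,0,0],0]])

```text
time_s: 8.77
position: [454.4, 65.9, 49.0]
eef_rot: [180.0, -0.0, 86.8]
ft_force: [-0.3, -0.5, -0.1]
width: -0.3
grip_force: 0.0
```

step_arm(plan=[[0,[0,0,0.5],0],[0,[0,0,0],0],[0,[0,0,0],0]])

```text
time_s: 9.02
position: [454.3, 65.9, 48.3]
eef_rot: [180.0, -0.0, 86.8]
ft_force: [0.1, -0.3, 0.8]
width: -0.2
grip_force: 0.0
```

step_arm(plan=[[0,[0,0,0.5],0],[0,[0,0,0],0],[0,[0,0,0],0]])

```text
time_s: 9.27
position: [454.4, 65.9, 48.0]
eef_rot: [180.0, -0.0, 86.8]
ft_force: [-0.8, 0.2, 3.4]
width: -0.1
grip_force: 2.5
```

step_arm(plan=[[0,[0,0,0.5],0],[0,[0,0,0],0],[0,[0,0,0],0]])

```text
time_s: 9.52
position: [454.4, 65.9, 48.0]
eef_rot: [180.0, -0.0, 86.8]
ft_force: [-2.6, -0.4, 12.6]
width: -0.3
grip_force: 6.5
```

step_arm(plan=[[0,[0,0,0.5],0],[0,[0,0,0],0],[0,[0,0,0],0]])

```text
time_s: 9.77
position: [454.4, 65.8, 47.8]
eef_rot: [180.0, 0.0, 86.8]
ft_force: [-5.6, -1.1, 20.2]
width: -0.1
grip_force: 10.1
```

I pressed with 12 to 20 N for half a second and the corner held at z = 48. I'll come away and check.

step_arm(plan=[[0,[0,0,-0.5],0],[0,[0,0,0],0],[0,[0,0,-1],0],[0,[0,0,-3],0],[0,[0,0,-20],0],[0,[0,0,-30],0],[0,[0,0,-30],0],[0,[0,0,-30],0],[0,[-35,0,-10],0],[0,[-35,0,0],0],[0,[-35,0,0],0],[0,[-35,0,0],0]])

```text
time_s: 10.77
position: [446.4, -75.2, 171.9]
eef_rot: [179.9, 0.0, 86.9]
ft_force: [0.8, -0.7, -0.5]
width: 0.2
grip_force: 0.0
```

step_arm(plan=[[0,[-35,0,0],0],[0,[-35,0,0],0],[0,[-35,0,0],0],[0,[-35,0,0],0],[0,[0,0,0],0],[0,[0,0,0],0]])

```text
time_s: 11.27
position: [438.4, -215.3, 171.2]
eef_rot: [-180.0, -0.0, 86.6]
ft_force: [-0.1, 0.5, -0.6]
width: 0.0
grip_force: 0.0
```

```bash
python3 - <<'E'
from h import *
print(readout.sense()['position'],readout.sense()['time_s'])
shot('top','top5.png'); shot('side','side5.png')
edges('top5.png',302,318)
a=cv2.imread('pics/top5.png')[195:295,220:360]; b=cv2.imread('pics/side5.png')[190:310,240:390]
a=cv2.resize(a,(400,286),interpolation=2); b=cv2.resize(b,(400,320),interpolation=2); a=cv2.copyMakeBorder(a,0,34,0,0,0)
cv2.imwrite('pics/c5.png',np.hstack([a,b]))
E
```

```text
[ 438.38128584 -215.25802512  171.1989134 ] 11.2667
top5.png heading 86.44114529454848 x at foot y=65.6 454.8005133114405 width 49.87539469774839
[ 43.2 454.   47.7  10. ]
[ 33.7 452.5  50.   12.1]
[ 24.2 452.2  49.9  13.5]
[ 14.6 451.9  49.9  14.3]
```

View pics/c5.png

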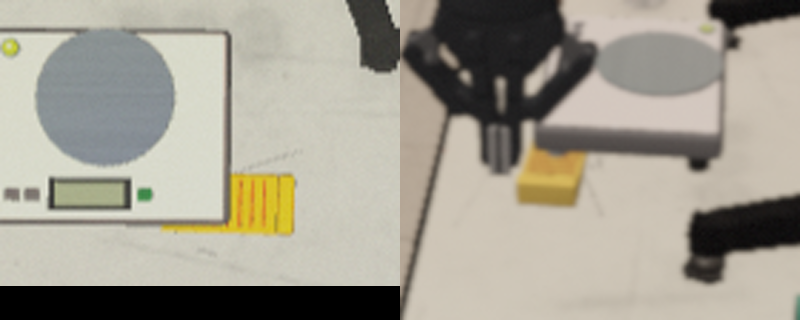

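The wedge lies flat under the front right corner, and its centreline is within 1 mm of the foot. The balance hasn't moved and the arm is clear, so I'm handing the job in.

```bash
python3 -c "
from h import *
print(workorder.close_job())"
```

```text
the job is handed in; nothing more can be done
None
```

The job is handed in (no verdict came back): the wedge fills the gap under the front right foot, the balance corner held at z = 48 mm under a 12–20 N press (a bit above the 10 N asked), and the arm is clear with the wedge left in place.

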